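Push a rubber roller up the loading ramp into its seat

TASK

With the fingertips, push the black rubber roller slowly (some centimetres a second) up the grey ramp of the blue-railed loading dock and over the little yellow-edged lip at the top, so that it drops into its seat against the end stop; keep the fingers behind it so that it never runs back down. Do not grip or lift the roller and never let it run fast, leave the capped tube, the carton and the white cup standing where they are, and finish with the hand clear of everything.

Things in the scene. Friction and masses are not known exactly. Their poses are not given: they have to be found in the camera images.
- dock: Loading dock fixed to the worktop, 260 x 146 mm, 57 mm high at its stop. Origin on the worktop under it; +x points uphill to the stop, y across, z up. Along x: kerb 6 mm high at -135 to -127 mm, level landing 8 mm above the worktop to -60 mm, grey 8 degree slope to the crest at +70, 3 mm drop to the seat, face of the stop at +108.5. Blue rails at y +-63 to +-71 mm.
- foot (a point): Middle of the foot of the slope (dock x -60 mm, height 8 mm above the worktop). The side rails stand 10 mm above the landing and the slope and 13 mm above the seat floor; the roller runs between them with 3 mm to spare at each end.
- crest (a point): Middle of the yellow-edged lip at the top of the slope (dock x +70 mm, height 26.3 mm); behind it the floor drops 3 mm to the level seat floor (height 23.3 mm). The stop rises 34 mm above the seat floor.
- seat (a point): Where the roller's centre is when it is seated (dock x +82.7 mm, y 0, height 48.3 mm, 25 mm above the seat floor). The seat gives it about 1.5 mm of play between lip and stop; once its centre is well past the crest it drops in by itself and stays.
- roller_center (a point): Centre of the loose roller: black rubber, two thin orange bands, steel ends; a cylinder 50 mm in diameter, 120 mm long, 0.2 to 0.42 kg, its axis along the dock's y. It starts at rest on the level landing, centre 33 mm above the worktop, dock x -105 to -78 mm. It rolls freely: on the slope it runs back if not held from behind.
- tube: Bystander: loose standing 50 ml tube with a blue cap, 34 mm wide, 113 mm high; origin at the centre of its underside.
- carton: Bystander: loose small white and grey carton 32 x 46 mm, 62 mm high; origin at the centre of its underside.
- cup: Bystander: loose small white upside-down cup, 31 mm wide, 32 mm high; origin at the centre of its underside.
Mind the look-alikes: they are no part of the job. What is shaped like the part that bears roller_center but green or purple is not meant.

How it is judged:
By the outcome, as a careful person would: the job done as asked, in the order asked, and still so for the second after the job is handed in, with the robot touching nothing.
It also fails if it takes over 43 s, if anything falls off the work surface, if the arm or the gripper's body presses on something with over 40 N, if the wrist force passes 120 N, or if a joint passes its speed limit or range.

ROBOT

A 6-joint arm with a two-finger parallel gripper is mounted at the origin on a cart in front of the work surface, level with it; the furniture and walls round the work are solid. World frame = base frame: x ahead of the robot, y to its left, z up, the work surface at z = 0. Lengths are in m, angles in rad, forces in N, time in s.
With the tool pointing down it reaches from about 0.25 to 0.775 m from the base axis. Payload 4 kg.
Tool frame: the origin (TCP) lies between the finger pads; the fingertips stand 25 mm ahead of it and the grasp point (between the pads) lies 6 mm ahead of it (robot.tip_reach is the z of the fingertips in the tool frame, in m); z points along the fingers, y is the line along which they close (so a half turn about z gives the same grasp; the last joint's range is limited). The gripper opens to 94 mm and grips with 3 to 60 N. Pads are 16 mm wide; open, the fingers measure 119 mm over their backs; the gripper's body (75 mm by 177 mm) begins 78 mm behind the grasp point.
Start: joints at [1.201, 0.087, 1.371, -0, 1.684, -0.103], TCP at [0.145, 0.531, 0.231] pointing down, gripper open.
Joint ranges: [-3.1, 3.1], [-0.76, 2.03], [0.27, 2.55], [-1.08, 4.22], [0.17, 2.65], [-2.57, 2.57]. Speed limits (rad/s): [2.79, 2.79, 3.14, 3.14, 3.14, 3.14].

INTERFACE

Orientations are given as [roll, pitch, yaw] about the fixed x, y, z axes, in that order (R = Rz(yaw) Ry(pitch) Rx(roll)).
In Python, from bench import robot gives the robot as it stands. The module is installed in compiled form; this text tells all that it offers.
- The arm moves only by the shell command python3 -m handwheel 'ROWS'. ROWS is JSON, a list of rows, each a list of 3 entries, a list of its own where there are three numbers: the turn, a rotation vector about the world's x, y, z in units of 90 degrees (1.0 is 90 degrees), then the shift along the world's x, y, z in units of 0.05 m (1.0 is 0.05 m), then the closure, from 0 (fully open) to 1 (shut). A call has 1 to 5 rows; each row shifts and turns the commanded pose from where the row before left it; what a row does not reach is not made up. A row lasts 1/10 s, in which the tool goes at most 50 mm and 8.59 degrees, less where a joint would pass 70% of its speed; a pose out of reach is approached as far as the arm can. A call with a number of a shift or a turn outside -1 to 1 is refused whole. A call with a gripper value outside its range is refused whole. The fingers move at their own pace and stop on an object; the grip force is fixed at half the most. Time passes only in rows, so rows that do not move let the fingers close. It gives the time, the measured TCP pose, the force, the opening and the grip force at its end, in the units of the state.
- robot.get_obs(): the state, without advancing time (a new reading comes with each control period).
- robot.snapshot(name): name is "side" or "top" or "wrist"; returns (picture, depth): 400x640x3 uint8, red, green, blue; 400x640 float32, m along the optical axis (not along the pixel's ray), 0 where there is no reading.
- robot.calibration(name): a dict with "mtx" (3x3 intrinsics, pixels), "D" ([k1, k2, p1, p2, k3] as OpenCV has them; the pictures are not rectified), "extrinsics" (4x4, takes a point from camera to world coordinates); the wrist camera has in their place "hand_eye" (4x4, takes a point from camera to tool coordinates, whose origin is the TCP and whose axes are the flange's). Camera axes: x right, y down, z forward; pixel columns grow to the right and rows downward; lengths in m; the calibration is good to about 2 mm. A picture is of the moment at which its call begins: read the wrist's pose just before it. calibration takes no time and is no camera call.
- robot.close_job(): hands the job in; it is judged then, once.
Trained networks look in the newest picture that a camera, given by its name, has taken for a name from the list of things; names that differ only in an ending like _2 or _b are one class to them, and where a whole thing is asked for, a point or a joint stands for the part that bears it (a point fixed in the world has none). Each returns a list of dicts, best first, with "p" (0 to 1); they miss things now and then, are a little off and sometimes report something else, mostly with a low value. They report only what shows in the picture. A call takes as long as a camera call. They do not tell look-alikes from the thing itself.
- robot.boxes_of(query, camera): "bbox" ([left, top, right, bottom] in pixels, round what is visible of it).
The state is a dict: "time": time; "joint_positions": joint angles; "qvel": joint speeds; "joint_torque": joint torques, N m; "tool_pos": TCP position; "ee_rot": TCP orientation; "wrist_force": force on the tool from outside, world axes, zero at the start; "wrist_torque": the same for the moment, N m; "width": finger opening in m; "finger_force": force on a finger pad.
Only numpy, scipy, OpenCV 4.12 (cv2) and the standard library are available. Lean on these libraries where they do the work, as an engineer would, in place of code of your own. Each camera call takes 0.05 s, during which the arm holds its last target. There are 200 camera calls.

## Working session

There is one attempt and no reset: what is moved stays moved. The work goes in short steps, Python scripts to look and compute and a shell command to move; the robot and the scene stay as the last step left them, time stands still between calls to the robot, and variables do not carry over. Pictures are saved under pics/ and viewed, at most 10 in all, crops included, and the job is handed in when it is done.

```bash
mkdir -p pics
cat > h.py <<'E'
import numpy as np, cv2
from bench import robot
from scipy.spatial.transform import Rotation as R
def ext(c, obs=None):
    k=robot.calibration(c)
    if 'extrinsics' in k: return k,np.array(k['extrinsics'])
    T=np.eye(4);T[:3,:3]=R.from_euler('xyz',obs['ee_rot']).as_matrix();T[:3,3]=obs['tool_pos']
    return k,T@np.array(k['hand_eye'])
def cloud(d,k,T):
    v,u=np.mgrid[0:400,0:640]
    p=cv2.undistortPoints(np.stack([u.ravel(),v.ravel()],1).astype(np.float64)[:,None],np.array(k['mtx']),np.array(k['D']))[:,0]
    P=np.c_[p,np.ones(len(p))]*d.reshape(-1,1)
    return (P@T[:3,:3].T+T[:3,3]).reshape(400,640,3)
E
python3 - <<'E'
from h import *
o=robot.get_obs();print(o['tool_pos'],o['ee_rot'],o['width'],o['time'])
for c in ('top','side'):
    im,d=robot.snapshot(c);np.savez(f'{c}.npz',im=im,d=d)
    cv2.imwrite(f'pics/{c}.png',im[...,::-1])
    k,T=ext(c);P=cloud(d,k,T);print(c,T[:3,3])
    for q in ('dock','roller_center','tube','carton','cup'):
        for b in robot.boxes_of(q,c)[:4]:
            x=b['bbox'];m=P[int((x[1]+x[3])/2),int((x[0]+x[2])/2)]
            print(q,np.round(x),round(b['p'],2),m.round(3))
E
```

```text
[0.1447956  0.53007456 0.22929569] [-3.13932502e+00 -2.44674508e-04  2.87485048e+00] 0.09402693899417149 0.0
top [0.3889375  0.0487218  1.09999913]
dock [311. 141. 378. 250.] 0.66 [ 0.57  -0.041  0.014]
roller_center [328. 207. 374. 235.] 0.94 [ 0.497 -0.051  0.056]
roller_center [398. 229. 445. 279.] 0.82 [ 0.418 -0.228  0.051]
roller_center [204. 196. 235. 244.] 0.76 [0.503 0.275 0.049]
roller_center [247. 237. 285. 287.] 0.6 [0.397 0.156 0.051]
tube [265. 194. 282. 211.] 0.58 [0.536 0.135 0.113]
carton [394. 147. 420. 170.] 0.89 [ 0.656 -0.195  0.066]
side [ 0.198393   -0.67643557  0.37103827]
dock [270. 202. 402. 274.] 0.93 [ 0.568 -0.045  0.013]
roller_center [284. 217. 335. 258.] 0.89 [ 0.482 -0.085  0.049]
roller_center [205. 203. 262. 225.] 0.75 [0.384 0.139 0.032]
roller_center [243. 186. 286. 202.] 0.62 [0.503 0.258 0.026]
tube [287. 172. 299. 217.] 0.58 [0.534 0.127 0.064]
carton [406. 237. 437. 276.] 0.97 [ 0.653 -0.222  0.035]
cup [361. 270. 377. 293.] 0.83 [ 0.527 -0.235  0.022]
```

View pics/top.png

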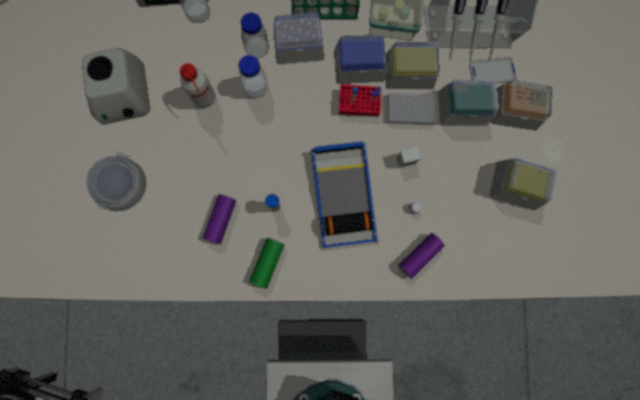

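View pics/side.png

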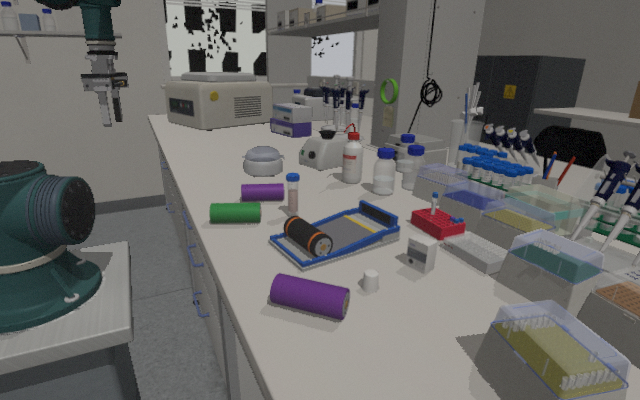

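The black roller with orange bands is on the dock landing at top (350,221) and side (310,237). Its look-alikes in the top picture are purple (421,255), purple (219,219) and green (266,262). I choose the black one. The uphill stop is the far, blue-capped end at top (340,147).

Run:
```python
from h import *
for c in('top','side'):
    z=np.load(c+'.npz');im,d=z['im'],z['d'];k,T=ext(c);P=cloud(d,k,T)
    hsv=cv2.cvtColor(im,cv2.COLOR_RGB2HSV)
    m=(hsv[...,0]>100)&(hsv[...,0]<128)&(hsv[...,1]>120)
    m&=(P[...,0]>.4)&(P[...,0]<.76)&(P[...,1]>-.17)&(P[...,1]<.08)&(P[...,2]>.004)&(P[...,2]<.09)&(d>0)
    p=P[m];r=cv2.minAreaRect(p[:,:2].astype(np.float32));print(c,len(p),r,cv2.boxPoints(r).round(3).tolist())
    # roller: dark / orange points high near
    org=(hsv[...,0]<18)&(hsv[...,1]>150)&(P[...,0]>.42)&(P[...,0]<.6)&(abs(P[...,1]+.05)<.12)&(P[...,2]>.02)&(d>0)
    dark=(im.max(2)<50)&(P[...,0]>.42)&(P[...,0]<.6)&(abs(P[...,1]+.05)<.1)&(P[...,2]>.035)&(d>0)
    for n,q in(('org',org),('dark',dark)):
        if q.any(): print(n,q.sum(),P[q].mean(0).round(4),P[q].min(0).round(3),P[q].max(0).round(3))
    if c=='top': cv2.imwrite('pics/crop.png',cv2.resize(im[130:260,290:400,::-1],None,fx=4,fy=4))
```

```text
top 803 ((0.5683262944221497, -0.03884866088628769), (0.25349706411361694, 0.1395924985408783), 7.026318073272705) [[0.4339999854564667, 0.014999999664723873], [0.45100000500679016, -0.12399999797344208], [0.703000009059906, -0.09300000220537186], [0.6859999895095825, 0.04600000008940697]]
org 195 [ 0.4927 -0.0479  0.0547] [ 0.468 -0.102  0.041] [0.521 0.006 0.062]
dark 707 [ 0.4933 -0.0458  0.0539] [ 0.466 -0.108  0.036] [0.524 0.013 0.064]
side 1223 ((0.5676679015159607, -0.04098701477050781), (0.25575965642929077, 0.1421641856431961), 7.187826156616211) [[0.4320000112056732, 0.014000000432133675], [0.44999998807907104, -0.12800000607967377], [0.703000009059906, -0.09600000083446503], [0.6859999895095825, 0.04600000008940697]]
org 85 [ 0.4816 -0.0545  0.0489] [ 0.464 -0.099  0.026] [0.508 0.003 0.058]
dark 534 [ 0.4831 -0.0572  0.0497] [ 0.464 -0.109  0.035] [0.522 0.009 0.058]
```

View pics/crop.png

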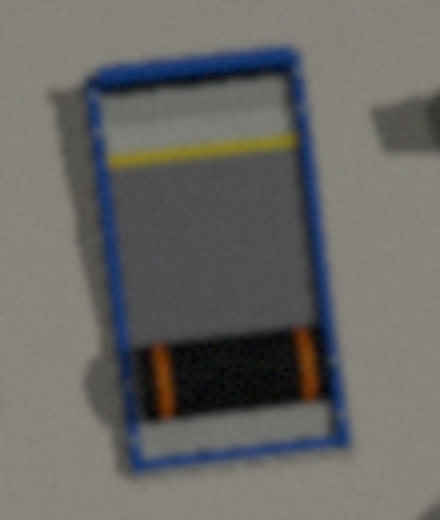

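The crop confirms it: black roller with two orange bands across the landing, the yellow lip at crop (200,150) and the stop at (195,65). The dock origin is about (0.575, -0.039) with yaw about 7.1°, and the roller is at dock x of about -0.082. I'll move above a point behind the roller, TCP (0.441, -0.056).

```bash
r='' ; python3 -m handwheel '[[[0,0,0],[0.39,-0.78,0],0.36],[[0,0,0],[0.39,-0.78,0],0.36],[[0,0,0],[0.39,-0.78,0],0.36],[[0,0,0],[0.39,-0.78,0],0.36],[[0,0,0],[0.39,-0.78,0],0.36]]'
python3 -m handwheel '[[[0,0,0.05],[0.39,-0.78,0],0.36],[[0,0,0.05],[0.39,-0.78,0],0.36],[[0,0,0.05],[0.39,-0.78,0],0.36],[[0,0,0.05],[0.39,-0.78,0],0.36],[[0,0,0.05],[0.39,-0.78,0],0.36]]'
python3 -m handwheel '[[[0,0,0],[0.39,-0.78,0],0.36],[[0,0,0],[0.39,-0.78,0],0.36],[[0,0,0],[0.39,-0.78,0],0.36],[[0,0,0],[0.39,-0.78,0],0.36],[[0,0,0],[0.3,-0.6,0],0.36]]'
```

```text
time: 1.1
tool_pos: [0.2429, 0.334, 0.2306]
ee_rot: [3.141, 0.001, 2.876]
wrist_force: [1.5, -0.6, 0.7]
width: 0.0609
finger_force: 0.0
time: 1.6
tool_pos: [0.3404, 0.1389, 0.2309]
ee_rot: [3.141, 0.002, -3.012]
wrist_force: [1.6, 1.2, -0.1]
width: 0.0604
finger_force: 0.0
time: 2.1
tool_pos: [0.4337, -0.0478, 0.2307]
ee_rot: [-3.141, 0.001, -3.018]
wrist_force: [-0.5, 0.3, 0.1]
width: 0.06
finger_force: 0.0
```

```bash
cat > look.py <<'E'
from h import *
import sys
o=robot.get_obs();im,d=robot.snapshot('wrist');k,T=ext('wrist',o);P=cloud(d,k,T)
cv2.imwrite('pics/%s.png'%sys.argv[1],im[...,::-1])
O=np.array([.575,-.039]);a=np.radians(7.1);u=np.array([np.cos(a),np.sin(a)]);v=np.array([-u[1],u[0]])
hsv=cv2.cvtColor(im,cv2.COLOR_RGB2HSV)
D=np.stack([(P[...,:2]-O)@u,(P[...,:2]-O)@v,P[...,2]],-1)
w=(d>0)&(abs(D[...,0])<.16)&(abs(D[...,1])<.09)
for n,m in(('blue',(hsv[...,0]>100)&(hsv[...,0]<128)&(hsv[...,1]>120)),('yel',(hsv[...,0]>20)&(hsv[...,0]<34)&(hsv[...,1]>120)),
 ('org',(hsv[...,0]<18)&(hsv[...,1]>150)),('dark',im.max(2)<50)):
    q=D[m&w&((D[...,2]>.006))]
    if len(q)>10: print(n,len(q),'mean',q.mean(0).round(4),'p1',np.percentile(q,1,0).round(4),'p99',np.percentile(q,99,0).round(4))
m=(hsv[...,0]>100)&(hsv[...,0]<128)&(hsv[...,1]>120)&w&(D[...,2]>.006)
for s in(1,-1):
    q=D[m&(s*D[...,1]>.05)]
    if len(q)>20: print('rail',s,np.polyfit(q[:,0],q[:,1],1).round(4),len(q))
E
python3 look.py w1
```

```text
blue 1146 mean [-0.0714  0.0058  0.0238] p1 [-0.1326 -0.0696  0.0065] p99 [0.082  0.0666 0.0579]
yel 448 mean [0.0229 0.0049 0.0847] p1 [-0.16   -0.0625  0.0239] p99 [0.0718 0.0584 0.329 ]
org 613 mean [-0.0869  0.008   0.0532] p1 [-0.1052 -0.0504  0.0382] p99 [-0.059   0.0501  0.0588]
dark 6558 mean [-0.127  -0.0005  0.2013] p1 [-0.1599 -0.0431  0.037 ] p99 [-0.0597  0.0543  0.327 ]
rail 1 [0.0225 0.0631] 451
rail -1 [-0.0248 -0.0663] 328
```

View pics/w1.png

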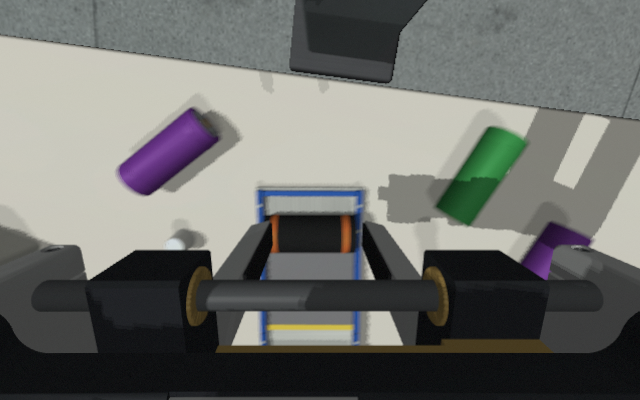

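The wrist view shows the dock square to the fingers, with the roller at (312,232), the kerb at (312,190) and the lip at (310,327). The estimate holds, so I'll descend behind the roller.

```bash
python3 -m handwheel '[[[0,0,0],[0.14,-0.16,-0.6],0.36],[[0,0,0],[0,0,-0.8],0.36],[[0,0,0],[0,0,-0.8],0.36],[[0,0,0],[0,0,-0.8],0.36],[[0,0,0],[0,0,-0.4],0.36]]'
python3 -m handwheel '[[[0,0,0],[0,0,-0.2],0.36],[[0,0,0],[0,0,0],0.36]]'
```

```text
time: 2.65
tool_pos: [0.4375, -0.0527, 0.0568]
ee_rot: [3.139, -0.005, -3.016]
wrist_force: [0.6, -0.7, -0.0]
width: 0.0601
finger_force: 0.0
time: 2.85
tool_pos: [0.4392, -0.0531, 0.0495]
ee_rot: [3.141, -0.002, -3.016]
wrist_force: [0.8, 0.4, 0.6]
width: 0.0602
finger_force: 0.0
```

```bash
python3 -m handwheel '[[[0,0,0],[0.06,0,0],0.36],[[0,0,0],[0.06,0,0],0.36],[[0,0,0],[0.06,0,0],0.36],[[0,0,0],[0.06,0,0],0.36],[[0,0,0],[0.06,0,0],0.36]]'
python3 -m handwheel '[[[0,0,0],[0.06,0.007,0],0.36],[[0,0,0],[0.06,0.007,0],0.36],[[0,0,0],[0.06,0.007,0],0.36],[[0,0,0],[0.06,0.007,0],0.36],[[0,0,0],[0.06,0.007,0],0.36]]'
python3 -c "
from h import *
im,d=robot.snapshot('side');cv2.imwrite('pics/s2.png',cv2.resize(im[140:300,200:440,::-1],None,fx=3,fy=3))"
```

```text
time: 3.35
tool_pos: [0.4557, -0.0535, 0.051]
ee_rot: [-3.141, 0.001, -3.016]
wrist_force: [0.5, -0.4, 0.4]
width: 0.0599
finger_force: 0.0
time: 3.85
tool_pos: [0.4703, -0.0516, 0.0504]
ee_rot: [3.141, 0.0, -3.016]
wrist_force: [0.2, -0.5, -0.1]
width: 0.0598
finger_force: 0.1
```

View pics/s2.png

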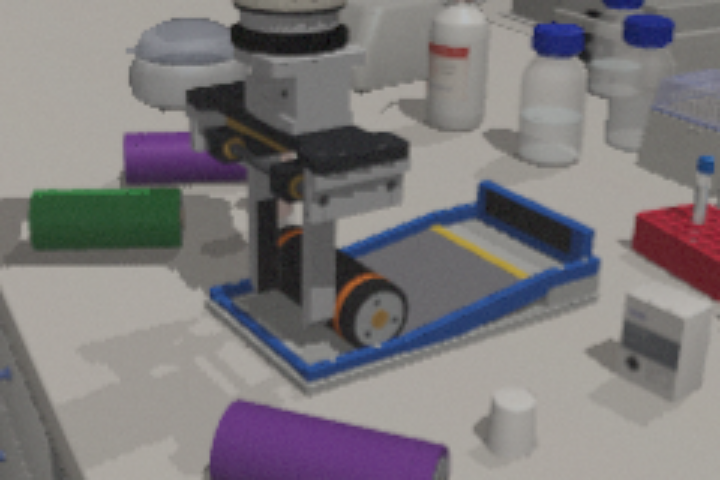

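The fingers are behind the roller (crop (320,280)), just at contact, and the hand clears the rails. I'll keep pushing slowly, following the slope.

```bash
python3 -m handwheel '[[[0,0,0],[0.06,0.007,0],0.36],[[0,0,0],[0.06,0.007,0],0.36],[[0,0,0],[0.06,0.007,0],0.36],[[0,0,0],[0.06,0.007,0.008],0.36],[[0,0,0],[0.06,0.007,0.008],0.36]]'
python3 -m handwheel '[[[0,0,0],[0.06,0.007,0.008],0.36],[[0,0,0],[0.06,0.007,0.008],0.36],[[0,0,0],[0.06,0.007,0.008],0.36],[[0,0,0],[0.06,0.007,0.008],0.36],[[0,0,0],[0.06,0.007,0.008],0.36]]'
python3 -m handwheel '[[[0,0,0],[0.06,0.007,0.008],0.36],[[0,0,0],[0.06,0.007,0.008],0.36],[[0,0,0],[0.06,0.007,0.008],0.36],[[0,0,0],[0.06,0.007,0.008],0.36],[[0,0,0],[0.06,0.007,0.008],0.36]]'
```

```text
time: 4.4
tool_pos: [0.4829, -0.0502, 0.0513]
ee_rot: [3.141, -0.006, -3.016]
wrist_force: [-11.0, -0.6, 8.6]
width: 0.0602
finger_force: 5.6
time: 4.9
tool_pos: [0.4948, -0.0489, 0.0538]
ee_rot: [3.141, -0.014, -3.015]
wrist_force: [-17.0, -1.4, 14.1]
width: 0.0598
finger_force: 8.4
time: 5.4
tool_pos: [0.5097, -0.0471, 0.0559]
ee_rot: [3.141, -0.014, -3.015]
wrist_force: [-16.6, -1.5, 14.9]
width: 0.0605
finger_force: 8.6
```

```bash
python3 -m handwheel '[[[0,0,0],[0.06,0.007,0.008],0.36],[[0,0,0],[0.06,0.007,0.008],0.36],[[0,0,0],[0.06,0.007,0.008],0.36],[[0,0,0],[0.06,0.007,0.008],0.36],[[0,0,0],[0.06,0.007,0.008],0.36]]'
python3 -m handwheel '[[[0,0,0],[0.06,0.007,0.008],0.36],[[0,0,0],[0.06,0.007,0.008],0.36],[[0,0,0],[0.06,0.007,0.008],0.36],[[0,0,0],[0.06,0.007,0.008],0.36],[[0,0,0],[0.06,0.007,0.008],0.36]]'
python3 -c "
from h import *
im,d=robot.snapshot('side');cv2.imwrite('pics/s3.png',cv2.resize(im[140:300,200:440,::-1],None,fx=3,fy=3))"
```

```text
time: 5.9
tool_pos: [0.5247, -0.0454, 0.058]
ee_rot: [3.141, -0.014, -3.015]
wrist_force: [-16.5, -1.6, 14.5]
width: 0.0605
finger_force: 8.6
time: 6.4
tool_pos: [0.5397, -0.0437, 0.0601]
ee_rot: [3.141, -0.014, -3.016]
wrist_force: [-17.3, -2.0, 15.4]
width: 0.0603
finger_force: 8.6
```

View pics/s3.png

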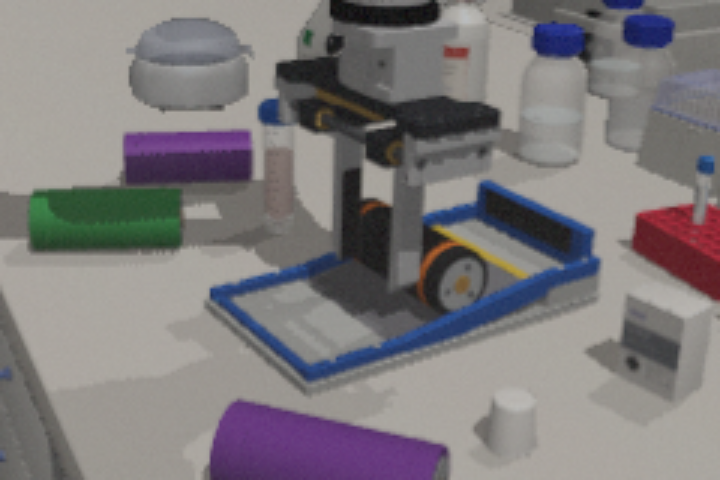

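The roller is square on the mid-slope with its end at crop (455,280), and the bystanders are untouched. I'll continue.

```bash
python3 -m handwheel '[[[0,0,0],[0.06,0.007,0.008],0.36],[[0,0,0],[0.06,0.007,0.008],0.36],[[0,0,0],[0.06,0.007,0.008],0.36],[[0,0,0],[0.06,0.007,0.008],0.36],[[0,0,0],[0.06,0.007,0.008],0.36]]'
python3 -m handwheel '[[[0,0,0],[0.06,0.007,0.008],0.36],[[0,0,0],[0.06,0.007,0.008],0.36],[[0,0,0],[0.06,0.007,0.008],0.36],[[0,0,0],[0.06,0.007,0.008],0.36],[[0,0,0],[0.06,0.007,0.008],0.36]]'
python3 -m handwheel '[[[0,0,0],[0.06,0.007,0.008],0.36],[[0,0,0],[0.06,0.007,0.008],0.36],[[0,0,0],[0.06,0.007,0.008],0.36],[[0,0,0],[0.06,0.007,0.008],0.36],[[0,0,0],[0.06,0.007,0.008],0.36]]'
python3 -m handwheel '[[[0,0,0],[0.06,0.007,0.008],0.36],[[0,0,0],[0.06,0.007,0.008],0.36],[[0,0,0],[0.06,0.007,0.008],0.36],[[0,0,0],[0.06,0.007,0.008],0.36],[[0,0,0],[0.06,0.007,0.008],0.36]]'
```

```text
time: 6.95
tool_pos: [0.5545, -0.042, 0.0623]
ee_rot: [3.141, -0.014, -3.016]
wrist_force: [-18.0, -2.1, 16.3]
width: 0.0602
finger_force: 9.1
time: 7.45
tool_pos: [0.5696, -0.0402, 0.0645]
ee_rot: [3.141, -0.014, -3.016]
wrist_force: [-17.1, -2.3, 16.6]
width: 0.06
finger_force: 9.0
time: 7.95
tool_pos: [0.5847, -0.0385, 0.0666]
ee_rot: [3.141, -0.014, -3.016]
wrist_force: [-18.0, -1.2, 15.7]
width: 0.0603
finger_force: 8.9
time: 8.45
tool_pos: [0.5998, -0.0368, 0.0687]
ee_rot: [3.141, -0.013, -3.016]
wrist_force: [-17.0, -2.2, 15.6]
width: 0.06
finger_force: 8.9
```

```bash
python3 -m handwheel '[[[0,0,0],[0.04,0.005,0.006],0.36],[[0,0,0],[0.04,0.005,0.006],0.36],[[0,0,0],[0.04,0.005,0.006],0.36],[[0,0,0],[0.04,0.005,0.006],0.36],[[0,0,0],[0.04,0.005,0.006],0.36]]'
python3 -m handwheel '[[[0,0,0],[0.03,0.004,0],0.36],[[0,0,0],[0.03,0.004,0],0.36],[[0,0,0],[0.03,0.004,0],0.36]]'
python3 -m handwheel '[[[0,0,0],[0.03,0.004,0],0.36],[[0,0,0],[0.03,0.004,0],0.36]]'
```

```text
time: 8.95
tool_pos: [0.6103, -0.0355, 0.0702]
ee_rot: [-3.142, -0.012, -3.016]
wrist_force: [-15.7, -1.8, 13.2]
width: 0.0602
finger_force: 7.2
time: 9.25
tool_pos: [0.6201, -0.0339, 0.0686]
ee_rot: [3.141, 0.001, -3.016]
wrist_force: [-0.3, 0.2, 0.0]
width: 0.0599
finger_force: 0.0
time: 9.45
tool_pos: [0.6228, -0.0336, 0.0685]
ee_rot: [3.141, -0.0, -3.016]
wrist_force: [-0.0, -0.4, 0.2]
width: 0.0599
finger_force: 0.0
```

```bash
python3 -c "
from h import *
im,d=robot.snapshot('side');cv2.imwrite('pics/s4.png',cv2.resize(im[140:300,200:440,::-1],None,fx=3,fy=3))"
```

```text
(no output)
```

View pics/s4.png

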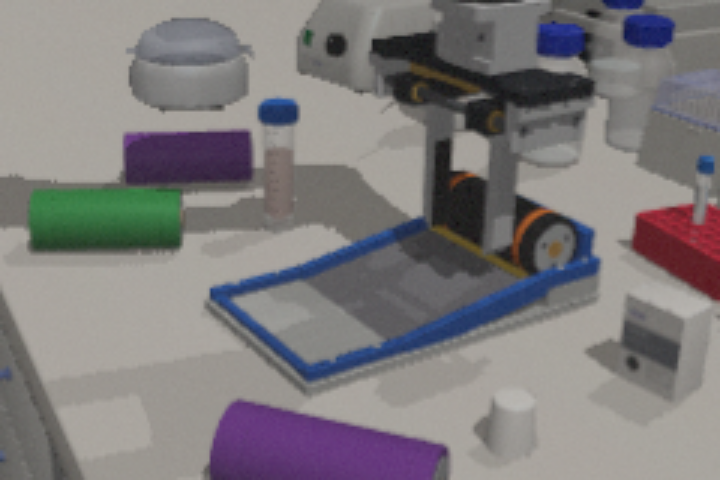

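The roller sits past the yellow lip against the stop (crop (550,245)), and the force on the fingers is gone. I'll back off slowly, then rise clear.

```bash
python3 -m handwheel '[[[0,0,0],[-0.06,-0.007,0],0.36],[[0,0,0],[-0.1,-0.012,0],0.36],[[0,0,0],[-0.2,-0.025,0.1],0.36],[[0,0,0],[-0.4,-0.05,0.2],0.36],[[0,0,0],[-0.4,-0.05,0.4],0.36]]'
python3 -m handwheel '[[[0,0,0],[-0.3,0,0.8],0.36],[[0,0,0],[-0.3,0,0.8],0.36],[[0,0,0],[-0.5,0,0.8],0.36],[[0,0,0],[-0.5,0,0.8],0.36],[[0,0,0],[0,0,0],0.36]]'
python3 -m handwheel '[[[0,0,0],[0,0,0],0.36],[[0,0,0],[0,0,0],0.36],[[0,0,0],[0,0,0],0.36],[[0,0,0],[0,0,0],0.36],[[0,0,0],[0,0,0],0.36]]'
python3 - <<'E'
from h import *
O=np.array([.575,-.039]);a=np.radians(7.1);u=np.array([np.cos(a),np.sin(a)]);v=np.array([-u[1],u[0]])
for c in('top','side'):
    im,d=robot.snapshot(c);k,T=ext(c);P=cloud(d,k,T)
    if c=='side':cv2.imwrite('pics/s5.png',cv2.resize(im[140:300,200:440,::-1],None,fx=3,fy=3))
    D=np.stack([(P[...,:2]-O)@u,(P[...,:2]-O)@v,P[...,2]],-1)
    hsv=cv2.cvtColor(im,cv2.COLOR_RGB2HSV)
    q=D[(hsv[...,0]<18)&(hsv[...,1]>150)&(d>0)&(abs(D[...,0])<.15)&(abs(D[...,1])<.07)&(D[...,2]>.02)&(D[...,2]<.09)]
    print(c,len(q),q.mean(0).round(4) if len(q) else '',np.percentile(q,98,0).round(4) if len(q) else '')
    for n in('tube','carton','cup'):print(n,[np.round(b['bbox']) for b in robot.boxes_of(n,c)[:1]])
E
```

```text
time: 10.0
tool_pos: [0.562, -0.0408, 0.1026]
ee_rot: [3.14, -0.004, -3.016]
wrist_force: [-0.1, 0.7, 0.0]
width: 0.0604
finger_force: 0.0
time: 10.5
tool_pos: [0.4844, -0.0413, 0.2722]
ee_rot: [-3.137, 0.013, -3.016]
wrist_force: [-0.1, -0.2, 0.3]
width: 0.0601
finger_force: 0.0
time: 11.0
tool_pos: [0.4844, -0.0409, 0.2625]
ee_rot: [3.141, -0.002, -3.016]
wrist_force: [1.2, -0.2, -0.1]
width: 0.0604
finger_force: 0.0
top 98 [0.0783 0.0455 0.068 ] [0.1016 0.0519 0.0751]
tube [array([264., 194., 283., 212.])]
carton [array([395., 146., 420., 163.])]
cup []
side 85 [ 0.0681 -0.0035  0.0615] [0.0871 0.0519 0.0728]
tube [array([284., 172., 302., 217.])]
carton [array([403., 233., 438., 274.])]
cup [array([362., 269., 376., 294.])]
```

View pics/s5.png

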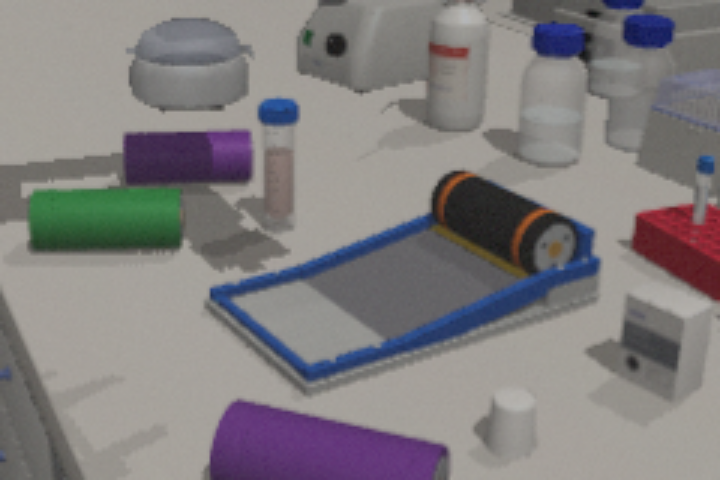

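The roller is at rest in its seat behind the lip (crop (505,225)). The tube, carton and cup are where they were, and the hand is clear.

```bash
python3 -c "
from bench import robot
print(robot.close_job())"
```

```text
the job is handed in; nothing more can be done
None
```

The black roller was pushed up the ramp at about 3 cm/s and dropped into its seat against the stop; the tube, carton and cup stand where they were, the hand is clear, and the job was handed in at about 11.5 s (the verdict was not shown).

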